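# Clear the holder and stand the data logger in it

## Task

The long pine offcut has been left lying across the mouth of the round orange holder. Take it off and lay it flat on the bare bench clear of the holder, then lower the white data logger that stands on the near part of the bench upright into the holder until it stands on the bottom. Do not drop the logger or knock it over, and leave the wax tin, the short wood block and the marker beside the work where they are.

Things in the scene. Friction and masses are not known exactly. Their poses are not given: they have to be found in the camera images.
- holder: the logger's holder, fixed to the bench: a round grey foot (100 mm across, 8 mm high) with an upright orange tube on it, 70 mm outside, 62 mm inside (wall 4 mm), its rim 42 mm above the bench. Origin at the centre of its underside, z up, on the tube's axis. The strip of bench between it and the robot (x 0.38 to 0.47, y 0.04 to 0.24) is bare
- holder_floor (a point): centre of the holder's inner floor, 8 mm above the bench, so the well is 34 mm deep
- plank_center (a point): centre of the long pine offcut, a plain wooden block 45 x 120 x 19 mm, 49 g: its long side along y, its 45 mm width along x, z up. It starts lying flat and loose across the holder's rim, underside 42 mm above the bench; grip it across its 45 mm width with only the fingertips, keeping them above the rim, or by an end that overhangs the tube
- logger_center (a point): centre (half-way up) of the data logger, standing upright on the near, lower part of the bench at z = 0 (other loggers on the raised rear ledge are scenery): a white tube of 36 mm diameter with dark grey hexagonal caps 42 mm across and 20 mm high at both ends, 114 mm tall, about 0.12 kg; z runs along the tube. Its yaw does not matter; it can be gripped on the white tube or the upper cap
- wax_tin: bystander: round green wax tin, 66 mm across, 68 mm tall; origin at the centre of its underside
- short_block: bystander: short pine block 45 x 70 x 19 mm lying on the bench (not the one to move); origin at the centre of its underside
- marker: bystander: red, white and black felt marker, 17 x 133 x 15 mm, lying along its y; origin at the centre of its underside
Not all that is in view belongs to the job. Of the things that look like the part that bears logger_center, the smaller one is meant.

How it is judged (in metres and radians):
On the way:
1. the long offcut lies flat on the bench, clear of the holder and let go (height (world z) of plank_center between 0 and 0.018 m and angle between plank_center's own z axis and vertical below 0.12 rad and horizontal distance between plank_center and holder above 0.075 m and contact force between the fingers and plank below 0.1 N), for 0.2 s.
At the end, for the whole second after the job is handed in: The logger stands at rest on the holder's floor: its centre within 16 mm of the tube's axis and 50 to 63 mm above the inner floor, within 7 degrees of upright. The long offcut lies at rest flat (within 7 degrees) on the bench, its centre under 18 mm high and more than 75 mm from the holder's axis (horizontal distance between logger_center and holder_floor below 0.016 m and z of logger_center in the frame of holder_floor between 0.05 and 0.063 m and angle between each of logger_center, plank_center's own z axis and vertical below 0.12 rad and linear speed of each of logger, plank below 0.02 m/s and height (world z) of plank_center between 0 and 0.018 m and horizontal distance between plank_center and holder above 0.075 m); the robot touches nothing.
It fails at once if the logger is tipped more than 35 degrees (angle between logger_center's own z axis and vertical above 0.61 rad).
It fails at once if the logger is dropped (falls freely by some 2 cm or more) (contact force between the fingers and logger below 0.05 N and linear speed of logger above 0.6 m/s).
It fails at once if the wax tin is moved more than 30 mm (distance of wax_tin from where it was at the start of the episode above 0.03 m).
It fails at once if the short block is moved more than 30 mm (distance of short_block from where it was at the start of the episode above 0.03 m).
It fails at once if the marker is moved more than 30 mm (distance of marker from where it was at the start of the episode above 0.03 m).
It also fails if it takes over 58 s, if anything falls off the work surface, if the arm or the gripper's body presses on something with over 40 N, if the wrist force passes 120 N, or if a joint passes its speed limit or range.

## Robot

A 6-joint arm with a two-finger parallel gripper is mounted at the origin on a cart in front of the work surface, level with it; the furniture and walls round the work are solid. World frame = base frame: x ahead of the robot, y to its left, z up, the work surface at z = 0. Lengths are in m, angles in degrees, forces in N, time in s.
With the tool pointing down it reaches from about 0.325 to 0.85 m from the base axis. Payload 15.5 kg.
Tool frame: the origin (TCP) lies at the very end of the fingers, on their centre line; the grasp point (between the pads) lies arm.grip_depth behind it (arm.grip_depth is the distance from the TCP to the grasp point, in m); z points along the fingers, y is the line along which they close (so a half turn about z gives the same grasp; the last joint's range is limited). The gripper opens to 91 mm and grips with 3 to 60 N. Pads are 32 mm wide; open, the fingers measure 118 mm over their backs; the gripper's body (76 mm by 178 mm) begins 60 mm behind the grasp point.
Start: joints at [-80.873, 28.281, 77.091, -0, 74.628, -5.472], TCP at [0.158, -0.605, 0.214] pointing down, gripper open.
Joint ranges: [-166.48, 166.48], [-47.26, 123.95], [12.59, 153.08], [-70.14, 250.14], [6.76, 159.57], [-176.63, 176.63]. Speed limits (degrees/s): [108.29, 108.29, 147.25, 172.46, 172.46, 172.46].

## Interface

Orientations are given as a 3x3 rotation matrix whose columns are the frame's x, y, z axes.
In Python, from rig import arm gives the robot as it stands. Calls block until the motion is done:
- arm.move_to(position, orientation): joint-space move of the TCP to a pose.
- arm.move_l(position, orientation=None, feed=0.15): straight line of the TCP; orientation=None keeps the orientation; feed is the mean speed in m/s.
- arm.move_joints(angles): joint-space move.
- arm.grip(opening): finger opening in m; the grip force is fixed at half the most; returns when the fingers have stopped.
- arm.sleep(seconds).
- arm.solve_ik(position, orientation): joint angles nearest the present ones, or None.
- arm.snapshot(name): name is "side" or "top"; returns the picture (480x640x3 uint8, red, green, blue); there is no depth.
- arm.get_calibration(name): a dict with "intrinsics" (3x3 intrinsics, pixels), "k1" (the pictures are not rectified: a ray, as slopes to the right and down, at radius r is drawn at 1 + k1 r^2 times it, then the intrinsics apply), "cam_to_world" (4x4, takes a point from camera to world coordinates). Camera axes: x right, y down, z forward; pixel columns grow to the right and rows downward; lengths in m; the calibration is good to about 2 mm. A picture is of the moment at which its call begins. get_calibration takes no time and is no camera call.
A pose or a line that the arm cannot do raises arm.Unreachable and nothing moves.
- arm.sign_off(): hands the job in; it is judged then, once.
Readings, each from a call of its own:
- arm.current_t(): time.
- arm.current_joint_positions(): joint angles.
- arm.current_dq(): joint speeds.
- arm.current_tau(): joint torques, N m.
- arm.current_ee_pos(): TCP position.
- arm.current_tool_rot(): TCP orientation.
- arm.current_force(): force on the tool from outside, world axes, zero at the start.
- arm.current_torque(): the same for the moment, N m.
- arm.current_width(): finger opening in m.
- arm.current_grasp_force(): force on a finger pad.
Only numpy, scipy, OpenCV 4.12 (cv2) and the standard library are available. Lean on these libraries where they do the work, as an engineer would, in place of code of your own. Each camera call takes 0.05 s, during which the arm holds its last target. There are 200 camera calls.

## Working session

There is one attempt and no reset: what is moved stays moved. The work goes in short steps, each a Python script; the robot and the scene stay as the last script left them, time stands still between calls to the robot, and variables do not carry over. Pictures are saved under pics/ and viewed, at most 10 in all, crops included, and the job is handed in when it is done.

```bash
mkdir -p pics
cat > h.py <<'E'
import numpy as np, cv2
from rig import arm
def ray(cam,u,v):
    c=arm.get_calibration(cam);K=np.array(c["intrinsics"]);T=np.array(c["cam_to_world"])
    d=np.array([(u-K[0,2])/K[0,0],(v-K[1,2])/K[1,1]]);s=d.copy()
    for _ in range(30): s=d/(1+c["k1"]*(s@s))
    return T[:3,3],T[:3,:3]@np.array([s[0],s[1],1])
def onz(cam,u,v,z):
    o,d=ray(cam,u,v);return o+d*(z-o[2])/d[2]
def snap(cam,name):
    im=arm.snapshot(cam);cv2.imwrite(f"pics/{name}.png",im[:,:,::-1]);return im
def R(yaw): # tool down, tool y axis at yaw deg in world
    a=np.radians(yaw);y=np.array([np.cos(a),np.sin(a),0]);z=np.array([0,0,-1.])
    return np.column_stack([np.cross(y,z),y,z])
E
python3 - <<'E'
from h import *
snap("top","t0");snap("side","s0");print(arm.grip_depth,arm.current_tool_rot(),arm.current_t())
for c in("top","side"):print(arm.get_calibration(c))
E
```

```text
0.0188 [[ 9.67712668e-01  2.52055870e-01 -1.72575612e-04]
 [ 2.52055906e-01 -9.67712058e-01  1.09195844e-03]
 [ 1.08231033e-04 -1.10020071e-03 -9.99999389e-01]] 0.1
{'intrinsics': array([[444.83233317,   0.        , 324.07764549],
       [  0.        , 444.83233317, 233.98457772],
       [  0.        ,   0.        ,   1.        ]]), 'k1': -0.002473503637864676, 'cam_to_world': array([[-0.00252551, -0.97389883,  0.22696847,  0.38898479],
       [-0.99997113,  0.00408624,  0.00640686,  0.16660421],
       [-0.00716708, -0.22694574, -0.97388103,  0.90991178],
       [ 0.        ,  0.        ,  0.        ,  1.        ]])}
{'intrinsics': array([[494.67863223,   0.        , 323.79108559],
       [  0.        , 494.67863223, 232.62732534],
       [  0.        ,   0.        ,   1.        ]]), 'k1': -0.006009863755222088, 'cam_to_world': array([[-0.99530917, -0.06565141,  0.07106021,  0.4961776 ],
       [-0.09421224,  0.49075378, -0.86618981,  0.89136933],
       [ 0.02199352, -0.8688214 , -0.4946369 ,  0.50010353],
       [ 0.        ,  0.        ,  0.        ,  1.        ]])}
```

View pics/t0.png

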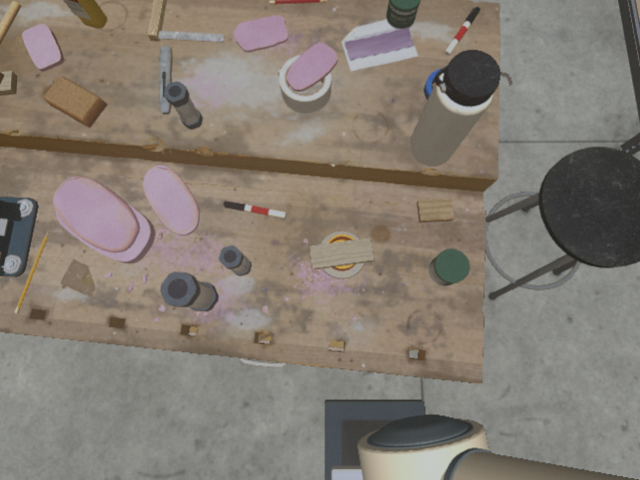

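View pics/s0.png

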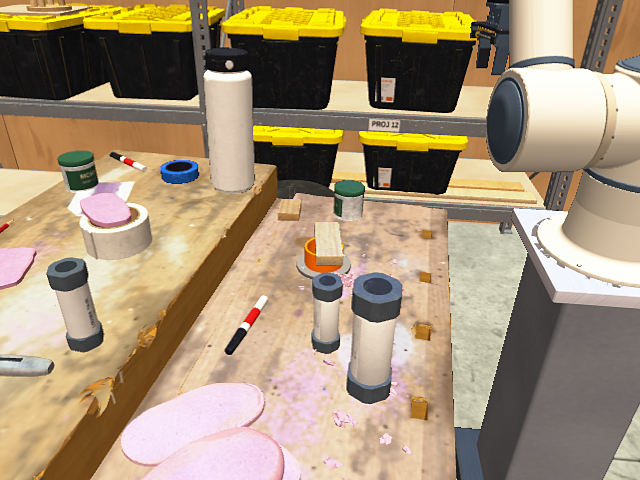

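Top view: the plank lies across the holder at about (341,253), the small logger's upper cap is at (231,254), the large decoy at (180,290), the marker at (255,210), the short block at (435,211) and the tin at (451,266). In the side view the small logger is at (326,285) to (326,345), and the holder at (323,255).

Run:
```python
import cv2,numpy as np
t=cv2.imread("pics/t0.png")[180:320,150:390];s=cv2.imread("pics/s0.png")[210:370,280:420]
a=cv2.resize(t,None,fx=3.3,fy=3.3,interpolation=2)
cv2.imwrite("pics/tc.png",a);cv2.imwrite("pics/sc.png",cv2.resize(s,None,fx=3.5,fy=3.5,interpolation=2))
from h import *
for n,c,u,v,z in [("plank","top",341.5,253,.061),("cap","top",231,254,.114),("base","top",243,270,0),("cap_s","side",326,283,.114),("marker","top",255,210,.015),("big","top",180,290,.16),("bigbase","top",206,300,0),("block","top",435,211,.019),("tin","top",451,262,.068)]: print(n,onz(c,u,v,z).round(3))
```

```text
plank [0.549 0.138 0.061]
cap [0.538 0.341 0.114]
base [0.525 0.34  0.   ]
cap_s [0.536 0.351 0.114]
marker [0.65  0.317 0.015]
big [0.468 0.415 0.16 ]
bigbase [0.464 0.413 0.   ]
block [ 0.645 -0.058  0.019]
tin [ 0.529 -0.07   0.068]
```

View pics/tc.png

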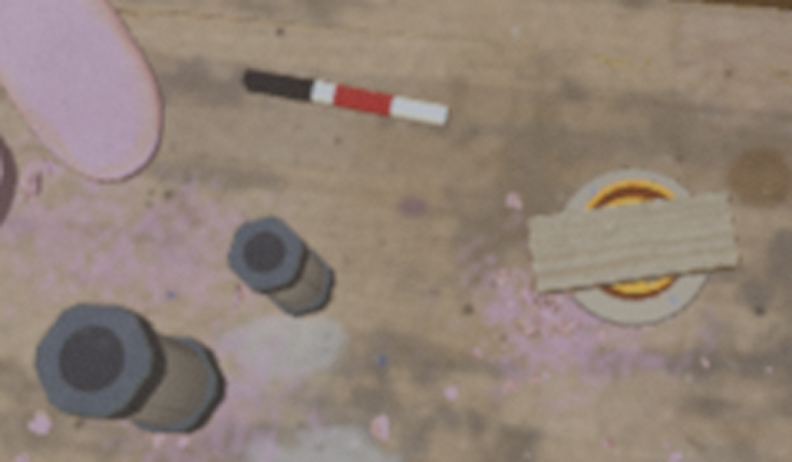

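View pics/sc.png

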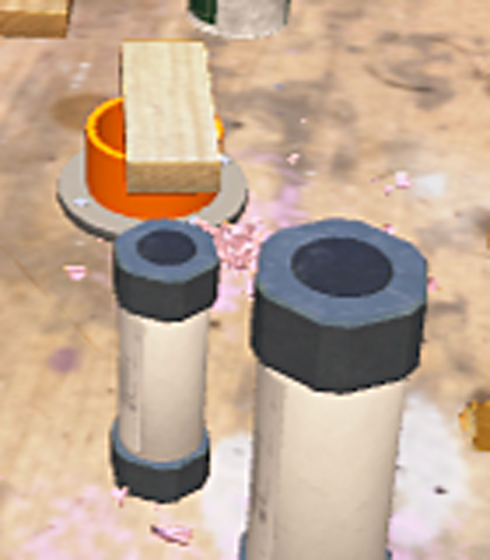

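The zoomed views show the plank's top corners at crop (528,216), (726,193), (738,266) and (540,292). The logger's cap centre is at crop (268,254), and the large decoy stands 10 cm away on the near-left side. I'll move the plank first.

Run:
```python
from h import *
C=np.array([onz("top",150+x/3.3,180+y/3.3,.061) for x,y in[(528,216),(726,193),(738,266),(540,292)]])
c=C.mean(0);w=(C[0]+C[1]-C[2]-C[3]);yaw=np.degrees(np.arctan2(w[1],w[0]))
print(c,yaw,np.linalg.norm(C[0]-C[1]),np.linalg.norm(C[0]-C[3]))
print("holder",onz("top",343,254.8,.008),onz("side",323.4,264.3,.008))
print("logger",onz("top",231.2,257,.114),onz("side",327.7,280.9,.114))
x,y=c[:2];Rp=R(yaw+180) if arm.solve_ik([x,y,.2],R(yaw)) is None else R(yaw)
arm.move_to([x,y,.2],Rp)
arm.move_l([x,y,.048],feed=.12);arm.grip(0.03)
print(arm.current_width(),arm.current_grasp_force())
arm.move_l([x,y,.12]);arm.move_l([.428,.14,.12],R(0) if Rp[0,1]>0 else R(180))
arm.move_l([.428,.14,.0075],feed=.08);print(arm.current_force())
arm.grip(.062);arm.move_l([.428,.14,.2],feed=.2);
arm.move_to([.40,-.15,.25],R(0) if Rp[0,1]>0 else R(180))
print(arm.current_t(),arm.current_width())
snap("top","t1");snap("side","s1")
t=cv2.imread("pics/t1.png")[180:330,150:390];cv2.imwrite("pics/t1c.png",cv2.resize(t,None,fx=3.3,fy=3.3,interpolation=2))
```

```text
[0.54844466 0.13781331 0.061     ] 8.364523333681559 0.11794262680471611 0.04585280042434379
holder [0.55501336 0.13369003 0.008     ] [0.55666938 0.14492598 0.008     ]
logger [0.53221492 0.34083178 0.114     ] [0.53403001 0.34543161 0.114     ]
0.04470440761798827 30.000220835208893
[ 0.0357923  -0.08480127 -0.69003961]
11.1 0.061994961369531844
```

View pics/t1c.png

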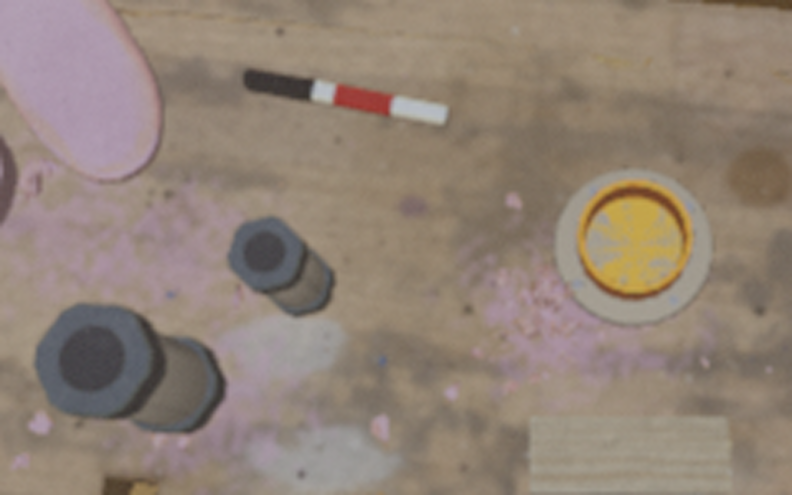

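The plank now lies flat, clear of the holder, at crop (630,455). The rim is centred at crop (634.5,240) and the foot at (634,247). Next I'll pick up the logger, with the fingers closing along 45° to stay clear of the decoy.

Run:
```python
from h import *
print("holder",onz("top",150+634.5/3.3,180+240/3.3,.042),onz("top",150+634/3.3,180+247/3.3,.008))
im=cv2.imread("pics/s1.png");m=cv2.inRange(cv2.cvtColor(im,cv2.COLOR_BGR2HSV),(5,170,120),(25,255,255))
m[:200]=0;m[300:]=0;m[:,:280]=0;m[:,370:]=0
x,y,w,h=cv2.boundingRect(m);print(x,y,w,h)
# rim ellipse: pixels at widest, estimate from far rim top and its width
print("side far rim",onz("side",x+w/2,y,.042),onz("side",x,y+12,.042),onz("side",x+w,y+12,.042))
lx,ly=.533,.342
for yaw in(45,225):
    q=arm.solve_ik([lx,ly,.2],R(yaw))
    if q is not None: print(yaw,np.round(q)); 
arm.grip(.085)
q=arm.solve_ik([lx,ly,.26],R(45));Rl=R(45) if q is not None and abs(q[5])<170 else R(225)
arm.move_to([lx,ly,.26],Rl)
arm.move_l([lx,ly,.06],feed=.12);arm.grip(.025);print(arm.current_width(),arm.current_grasp_force())
arm.move_l([lx,ly,.065],feed=.05);arm.move_l([lx,ly,.14],feed=.12)
print(arm.current_width(),arm.current_force(),arm.current_t())
arm.move_l([.552,.135,.14],feed=.12)
snap("top","t2");s=snap("side","s2")
cv2.imwrite("pics/s2c.png",cv2.resize(s[100:310,220:440,::-1],None,fx=2.8,fy=2.8,interpolation=2))
print(arm.current_t())
```

```text
holder [0.5529355  0.13632205 0.042     ] [0.55491894 0.13550001 0.008     ]
297 218 47 55
side far rim [0.57393562 0.0319118  0.042     ] [0.61304523 0.08589232 0.042     ] [0.52497509 0.07406755 0.042     ]
45 [ 27.  30.  77.  -0.  73. -18.]
225 [ 27.  30.  77.  -0.  73. 162.]
0.042039188741126526 29.999876618385315
0.04148113514477553 [-0.14516806  0.08884529 -1.62245557] 17.175
19.1583
```

View pics/s2c.png

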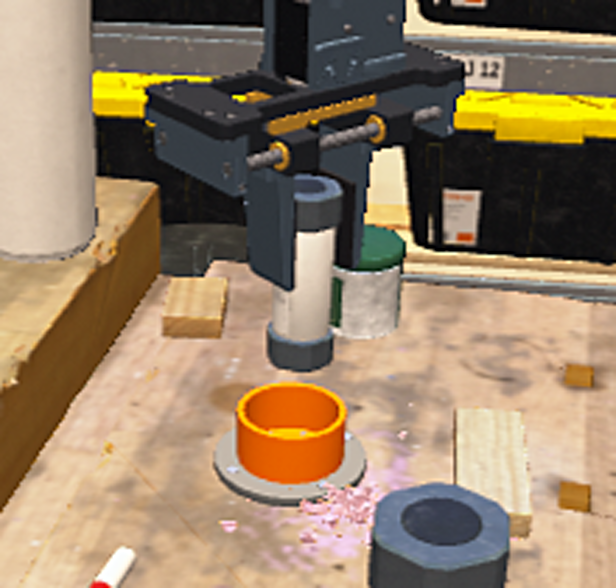

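View pics/t2.png

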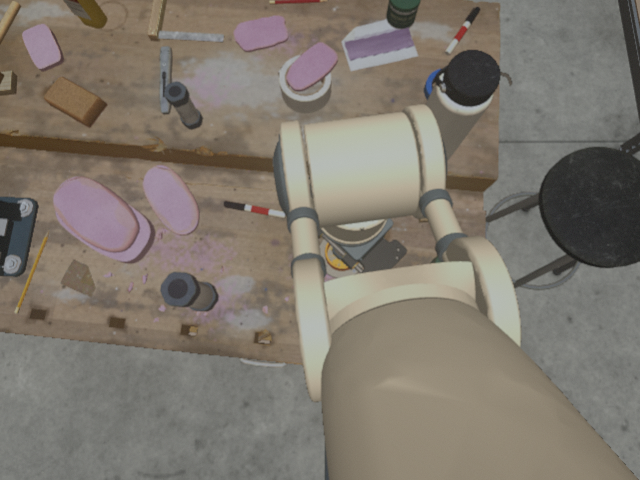

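In the side view the logger hangs above the holder, leaning slightly. Its cap edges meet the tube at crop (318,228) above and (300,343) below. The rim centre is about (292,411). I'll quantify the lean.

Run:
```python
from h import *
p=lambda x,y,z:onz("side",220+x/2.8,100+y/2.8,z).round(4)
print("top",p(318,187,.194),"bot",p(300,338,.1),"rim",p(292,411,.042),arm.current_ee_pos(),arm.current_torque())
im=cv2.imread("pics/s2.png");g=cv2.cvtColor(im,cv2.COLOR_BGR2HSV)
for r in range(184,222,4): print(r,[ (int(np.median(im[r,c])),int(g[r,c,1])) for c in range(310,346,2)])
```

```text
top [0.5448 0.1366 0.194 ] bot [0.5519 0.149  0.1   ] rim [0.5563 0.1398 0.042 ] [0.5519541  0.13540032 0.13999002] [-0.03073888 -0.11881386 -0.01526128]
184 [(54, 51), (55, 51), (54, 55), (55, 51), (55, 51), (65, 55), (62, 51), (46, 72), (233, 46), (242, 28), (240, 31), (234, 35), (228, 36), (212, 44), (205, 44), (20, 26), (23, 32), (22, 32)]
188 [(56, 53), (54, 55), (55, 50), (55, 50), (54, 48), (58, 51), (63, 54), (33, 83), (224, 50), (229, 33), (226, 34), (221, 37), (214, 40), (199, 47), (193, 48), (17, 30), (23, 21), (21, 43)]
192 [(55, 53), (54, 50), (54, 48), (55, 50), (54, 51), (54, 48), (63, 54), (29, 96), (215, 47), (224, 38), (218, 38), (217, 40), (207, 45), (197, 47), (177, 49), (9, 85), (23, 21), (22, 33)]
196 [(47, 16), (51, 66), (55, 50), (54, 52), (54, 51), (52, 53), (65, 50), (26, 113), (219, 45), (220, 40), (214, 40), (210, 44), (203, 47), (187, 48), (147, 52), (170, 20), (201, 18), (80, 45)]
200 [(165, 76), (169, 75), (169, 75), (80, 44), (35, 91), (54, 55), (66, 49), (20, 104), (208, 47), (209, 44), (203, 45), (205, 44), (194, 49), (179, 50), (118, 49), (31, 135),
[... 328 characters left out ...]
193, 46), (189, 49), (185, 49), (177, 49), (163, 49), (75, 57), (42, 96), (165, 40), (178, 39)]
212 [(145, 79), (144, 78), (149, 72), (151, 75), (167, 47), (186, 46), (196, 44), (180, 49), (186, 50), (185, 46), (182, 48), (172, 49), (165, 49), (154, 53), (55, 64), (37, 98), (165, 42), (173, 38)]
216 [(154, 71), (153, 71), (169, 78), (114, 78), (172, 49), (189, 45), (191, 46), (168, 49), (174, 47), (176, 48), (173, 48), (167, 50), (155, 50), (140, 55), (140, 39), (23, 162), (186, 37), (184, 39)]
220 [(165, 80), (168, 74), (183, 77), (65, 15), (125, 59), (138, 20), (165, 53), (169, 55), (170, 53), (166, 53), (167, 53), (163, 58), (143, 17), (133, 37), (81, 38), (147, 74), (146, 64), (194, 35)]
```

Run:
```python
import cv2
s=cv2.imread("pics/s2.png")[150:280,270:400]
cv2.imwrite("pics/s2d.png",cv2.resize(s,None,fx=4.5,fy=4.5,interpolation=2))
```

```text
(no output)
```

View pics/s2d.png

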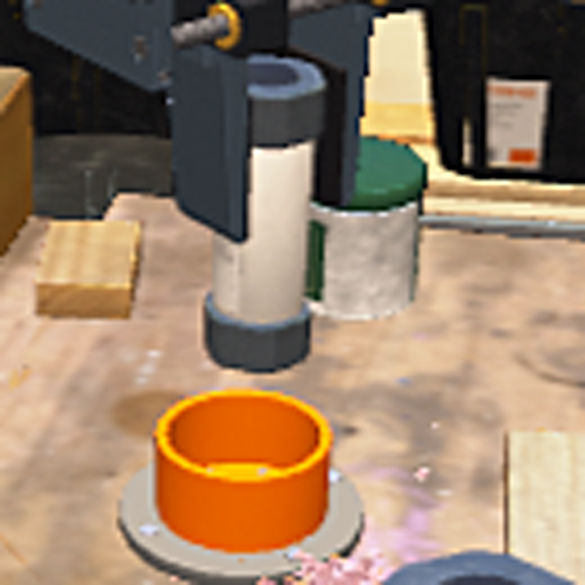

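The magnified view shows the logger is upright: its tube edge runs (314,145) to (308,310), which matches the perspective. The apparent lean came from the finger hiding part of it. The bottom cap is centred at column 258 and the rim at 244, so the shift needed is about +3 mm in x. Now lowering.

Run:
```python
from h import *
x,y=.555,.137
arm.move_l([x,y,.14],feed=.05)
f0=np.array(arm.current_force());ok=True
for z in (.112,.10,.09,.08,.074,.071,.0695,.0685,.0675):
    arm.move_l([x,y,z],feed=.04);f=np.array(arm.current_force())-f0
    print(z,f.round(2),arm.current_ee_pos()[2].round(4))
    if abs(f[2])>4 or np.hypot(*f[:2])>5: break
print(arm.current_t())
if z<.0705:
    arm.grip(.065);p=arm.current_ee_pos();arm.move_l([p[0],p[1],.24],feed=.1)
    arm.move_to([.40,-.15,.28],arm.current_tool_rot())
s=snap("side","s3");t=snap("top","t3")
a=cv2.resize(s[170:310,270:400,::-1],None,fx=3,fy=3);b=cv2.resize(t[200:340,280:410,::-1],None,fx=3,fy=3)
cv2.imwrite("pics/f3.png",np.hstack([a,b]));print(arm.current_t())
```

```text
0.112 [-1.25  0.87  0.82] 0.1121
0.1 [-0.28 -0.01  0.11] 0.0997
0.09 [-0.39 -0.74  0.19] 0.0897
0.08 [-0.9  -0.47  1.36] 0.0797
0.074 [-0.24  0.09 -0.09] 0.0737
0.071 [-1.22 -0.11 -0.26] 0.0709
0.0695 [-0.41  0.    0.64] 0.0694
0.0685 [-1.1   0.31  0.48] 0.0685
0.0675 [-0.75  0.06  7.15] 0.0679
22.8083
26.575
```

View pics/f3.png

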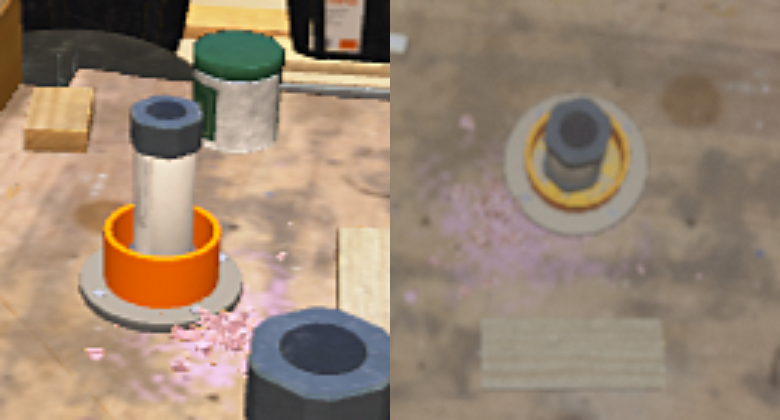

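The logger stands upright in the middle of the holder, and it made floor contact at the expected height. The plank is flat at (575,352), and the tin and short block haven't moved.

```bash
python3 -c "
from rig import arm
print(arm.sign_off())"
```

```text
the job is handed in; nothing more can be done
None
```

The job is handed in: the plank lies flat on the bare bench clear of the holder, the logger stands upright on the holder's floor, the tin, short block and marker were not touched, and it took about 27 s of the 58 s allowed; `sign_off` returned no verdict.

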